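# Fan the varnish samples in the display tray

## Task

Lay the four varnish sample slips one after another along the middle of the display tray, lengthwise, from pale through amber and red to dark: the pale one flat with its end up against the brass stop, and each of the others overlapping the one before by about a third of its length like roof tiles, with its other end down on the tray's floor. Then stand the brass weight on the middle of the dark slip to hold the fan. Leave the blue jar where it is.

Things in the scene. Friction and masses are not known exactly. Their poses are not given: they have to be found in the camera images.
- tray: fixed shallow tray, 286 (its x) x 146 (y) mm outside; blue floor 5 mm above the bench, 264 x 130 mm inside; dark wood rims 14 mm high, 8 mm thick on the long sides and the +x end, a brass stop bar 18 mm high, 14 mm thick across the -x end. Origin: centre of its underside; x runs along it from the brass stop to the plain end. Placed and turned anew at each start.
- fan_start (a point): point on the top of the tray's floor, mid-width, at the inner face of the brass stop; x runs along the tray away from the stop (the way the fan goes), y across it, z up.
- pale_slip: pale cream varnished wood sample slip, a flat board 72 (its x) x 48 (its y) x 10 mm thick (z), about 24 g, same at both ends and with faint darker bands across it. Origin: centre of its underside. Starts loose and flat on the bench mat (bench top z = 0).
- amber_slip: amber orange varnished wood sample slip, a flat board 72 (its x) x 48 (its y) x 10 mm thick (z), about 24 g, same at both ends and with faint darker bands across it. Origin: centre of its underside. Starts loose and flat on the bench mat (bench top z = 0).
- red_slip: red varnished wood sample slip, a flat board 72 (its x) x 48 (its y) x 10 mm thick (z), about 24 g, same at both ends and with faint darker bands across it. Origin: centre of its underside. Starts loose and flat on the bench mat (bench top z = 0).
- dark_slip: dark, nearly black-brown varnished wood sample slip, a flat board 72 (its x) x 48 (its y) x 10 mm thick (z), about 24 g, same at both ends and with faint darker bands across it. Origin: centre of its underside. Starts loose and flat on the bench mat (bench top z = 0).
- weight: brass weight, about 150 g: round foot 34 mm across and 14 mm high with an upright round grip 17 mm across on its centre, 40 mm high in all. Origin: centre of its underside, z up.
- blue_jar: round blue plastic jar, 52 mm across and 70 mm high, loose; a bystander to leave alone. Origin: centre of its underside.
Not all that is in view belongs to the job. What is shaped like the weight but green, pink or purple is not meant.

How it is judged:
By the outcome, as a careful person would: the job done as asked, in the order asked, and still so for the second after the job is handed in, with the robot touching nothing.
It also fails if it takes over 136 s, if anything falls off the work surface, if the arm or the gripper's body presses on something with over 40 N, if the wrist force passes 120 N, or if a joint passes its speed limit or range.

## Robot

A 6-joint arm with a two-finger parallel gripper is mounted at the origin on the work surface. World frame = base frame: x ahead of the robot, y to its left, z up, the work surface at z = 0. Lengths are in mm, angles in rad, forces in N, time in s.
With the tool pointing down it reaches from about 400 to 925 mm from the base axis. Payload 12.5 kg.
Tool frame: the origin (TCP) lies between the finger pads; the fingertips stand 19 mm ahead of it and the grasp point (between the pads) is the TCP (env.nose_length is the distance from the TCP to the fingertips, in mm); z points along the fingers, y is the line along which they close (so a half turn about z gives the same grasp; the last joint's range is limited). The gripper opens to 95 mm and grips with 3 to 60 N. Pads are 20 mm wide; open, the fingers measure 119 mm over their backs; the gripper's body (75 mm by 180 mm) begins 59 mm behind the grasp point.
Start: joints at [1.061, 0.491, 1.559, -0, 1.092, -0.106], TCP at [245.557, 574.758, 233.661] pointing down, gripper open.
Joint ranges: [-3.1, 3.1], [-0.84, 2.19], [0.05, 2.79], [-1.13, 4.28], [0.06, 2.93], [-2.69, 2.69]. Speed limits (rad/s): [2.22, 2.22, 2.79, 3.14, 3.14, 3.14].

## Interface

Orientations are given as [roll, pitch, yaw] about the fixed x, y, z axes, in that order (R = Rz(yaw) Ry(pitch) Rx(roll)).
In Python, from cell import env gives the robot as it stands. The module is installed in compiled form; this text tells all that it offers.
- The arm moves only by the tool drive_tool, never from a script. Its argument "rows" is a list that holds one entry, the list of rows, each a list of 7 numbers: the shift along the tool's x, y, z scaled (see below), then the turn, a rotation vector about the tool's x, y, z scaled (see below), then the opening, from 0 (shut) to 1 (fully open). In form: [[[tx, ty, tz, ax, ay, az, jaw], ...]]. A call has 1 to 5 rows; each row shifts and turns the commanded pose from where the row before left it, along the tool's axes as they then stand; what a row does not reach is not made up. The controller multiplies each number of a shift by 250 mm and each number of a turn by 180 degrees. A row lasts 1/8 s, in which the tool goes at most 62.5 mm and 10.7 degrees, less where a joint would pass 70% of its speed; a pose out of reach is approached as far as the arm can. A call with a number of a shift or a turn outside -1 to 1 is refused whole. A call with a gripper value outside its range is refused whole. The fingers move at their own pace and stop on an object; the grip force is fixed at half the most. Time passes only in rows, so rows that do not move let the fingers close. It gives the time, the measured TCP pose, the force, the opening and the grip force at its end, in the units of the state.
- env.state(): the state, without advancing time (a new reading comes with each control period).
- env.read_camera(name): name is "side" or "top" or "wrist"; returns a dict with "color" (400x640x3 uint8, blue, green, red), "camera_matrix" (3x3 intrinsics, pixels), "pose" (4x4, takes a point from camera to world coordinates). Camera axes: x right, y up, looking along -z (the intrinsics and any distortion apply to the point x, -y, -z); pixel columns grow to the right and rows downward; lengths in mm; the calibration is good to about 2 mm. A picture is of the moment at which its call begins. There is no depth.
- env.job_done(): hands the job in; it is judged then, once.
Trained networks look in a picture, given as the dict that the camera call returned (one of the last four; its "shot" number tells which), for a name from the list of things; names that differ only in an ending like _2 or _b are one class to them, and where a whole thing is asked for, a point or a joint stands for the part that bears it (a point fixed in the world has none). Each returns a list of dicts, best first, with "score" (0 to 1); they miss things now and then, are a little off and sometimes report something else, mostly with a low value. They report only what shows in the picture. A call takes as long as a camera call. They do not tell look-alikes from the thing itself.
- env.search_frame(name, picture): "at" ([x, y, z] in mm, in the coordinates of the camera as it stood for that picture, good to about 4 mm: the middle of the surface that is visible of it).
- env.place_of(name, picture): "at" ([x, y, z] in mm, in the coordinates of the camera as it stood for that picture, good to about 4 mm: a listed point, or the origin of a listed thing).
The state is a dict: "t": time; "joints": joint angles; "qvel": joint speeds; "tau": joint torques, N m; "eef_pos": TCP position; "tcp_rot": TCP orientation; "ft_force": force on the tool from outside, world axes, zero at the start; "moment": the same for the moment, N m; "opening": opening from 0.0 (shut) to 1.0 (fully open); "grip_force": force on a finger pad.
Only numpy, scipy, OpenCV 4.12 (cv2) and the standard library are available. Lean on these libraries where they do the work, as an engineer would, in place of code of your own. Each camera call takes 0.05 s, during which the arm holds its last target. There are 200 camera calls.

## Working session

There is one attempt and no reset: what is moved stays moved. The work goes in short steps, Python scripts to look and compute and a tool call to move; the robot and the scene stay as the last step left them, time stands still between calls to the robot, and variables do not carry over. Pictures are saved under pics/ and viewed, at most 14 in all, crops included, and the job is handed in when it is done.

Besides the shell and the picture viewer there is one more tool, called after "Request:" as name([rows], argument=value, ...), one row to a line, values as JSON. drive_tool: Moves the arm, as the interface text tells. Its arguments: {"type":"object","properties":{"rows":{"type":"array","items":{"type":"array","items":{"type":"array","items":{"type":"number","minimum":-1,"maximum":1}}}}},"required":["rows"]}

```bash
mkdir -p pics; cat > h.py <<'E'
import numpy as np, cv2
from cell import env
from scipy.spatial.transform import Rotation as R
def w(pic,p):
    return (pic["pose"]@np.r_[p,1])[:3]
def ray(pic,uv,z):
    K=pic["camera_matrix"]; d=np.linalg.inv(K)@np.r_[uv,1.]; d=d*[1,-1,-1]
    T=pic["pose"]; d=T[:3,:3]@d; o=T[:3,3]; return o+d*(z-o[2])/d[2]
def proj(pic,p):
    T=np.linalg.inv(pic["pose"]); c=(T@np.r_[p,1])[:3]*[1,-1,-1]; q=pic["camera_matrix"]@c; return q[:2]/q[2]
def save(pic,n): cv2.imwrite(f"pics/{n}.png",pic["color"])
E
python3 - <<'E'
from h import *
np.set_printoptions(precision=1,suppress=True)
print(env.state())
for c in ["top","side"]:
    p=env.read_camera(c); save(p,c+"0")
    print(c,p["pose"],p["camera_matrix"])
    for n in ["tray","fan_start","pale_slip","amber_slip","red_slip","dark_slip","weight","blue_jar"]:
        for r in env.place_of(n,p)[:4]:
            q=w(p,r["at"]); print(n,round(r["score"],2),q,proj(p,q))
E
```

```text
{'t': 0.0, 'joints': array([ 1.1,  0.5,  1.6,  0. ,  1.1, -0.1]), 'qvel': array([ 0.,  0.,  0.,  0., -0.,  0.]), 'tau': array([ -0. , -61.3, -25.8,   0.1,   0. ,  -0. ]), 'eef_pos': array([245.4, 574.5, 233.1]), 'tcp_rot': array([-3.1, -0. ,  2.7]), 'ft_force': array([ 0.8, -0.4, -0.4]), 'moment': array([ 0., -0., -0.]), 'grip_force': 0.0, 'opening': 0.9985374671996019}
top [[  -0.     1.    -0.1  421.3]
 [  -1.    -0.    -0.    -9.4]
 [  -0.     0.1    1.  1127.5]
 [   0.     0.     0.     1. ]] [[377.2   0.  320.1]
 [  0.  377.2 189.5]
 [  0.    0.    1. ]]
tray 0.97 [559.9 -15.7  -3.8] [329.  172.5]
fan_start 0.94 [426.3 -38.7   8.5] [337.3 216.9]
amber_slip 0.6 [ 490.6 -407.9   -0.5] [461.1 194.1]
red_slip 0.8 [436.5 251.3  -2.2] [240.4 214.3]
dark_slip 0.63 [596.6 284.9  -4.1] [230.  161.6]
weight 0.63 [500.9 334.    1.1] [213.  193.1]
weight 0.45 [503.5 424.2   0.2] [183.4 192.5]
weight 0.41 [421.6 428.7  -3.9] [181.9 219.8]
weight 0.4 [577.7 421.4  -5.4] [185.4 168.3]
blue_jar 0.86 [ 449.3 -259.1    1.4] [411.4 208.5]
side [[  -1.     0.1   -0.1  404.4]
 [  -0.1   -0.6    0.8 1007.4]
 [   0.     0.8    0.6  737.8]
 [   0.     0.     0.     1. ]] [[413.2   0.  313.4]
 [  0.  413.2 201.4]
 [  0.    0.    1. ]]
tray 0.75 [561.6  -9.7  -3.3] [301.6 206.1]
fan_start 0.75 [429.3 -29.2   6.2] [345.2 203.2]
pale_slip 0.46 [ 598.8 -267.3   -0.8] [301.8 163.1]
amber_slip 0.54 [ 490.9 -393.2   -1.6] [334.7 148.8]
red_slip 0.69 [433.4 257.8   4.6] [336.7 269.5]
dark_slip 0.58 [596.9 285.7   1.9] [270.2 272.1]
weight 0.77 [418.7 430.8  -5.1] [337.2 329.4]
weight 0.58 [504.9 425.6  -0.4] [298.2 322. ]
weight 0.52 [572.3 424.3  -1.4] [268.2 318.6]
weight 0.51 [503.9 340.7   1.1] [304.1 292.5]
blue_jar 0.81 [ 449.1 -262.6   -2.1] [343.5 166.9]
```

```bash
python3 - <<'E'
import cv2
i=cv2.imread("pics/top0.png")
c=i[130:250,150:490]; cv2.imwrite("pics/top0c.png",cv2.resize(c,(800,282),interpolation=cv2.INTER_CUBIC))
j=cv2.imread("pics/side0.png")[240:360,220:380]; cv2.imwrite("pics/side0c.png",cv2.resize(j,(640,480),interpolation=cv2.INTER_CUBIC))
E
```

```text
(no output)
```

View pics/top0c.png

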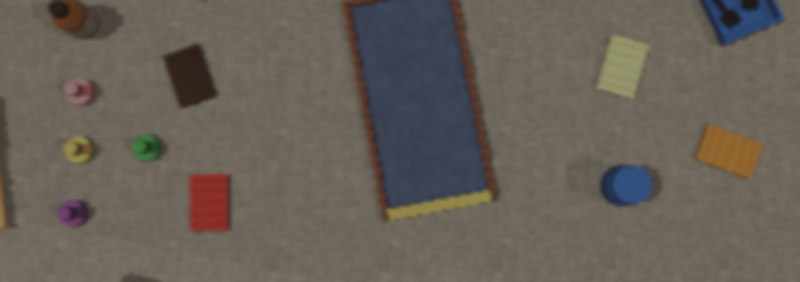

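View pics/side0c.png

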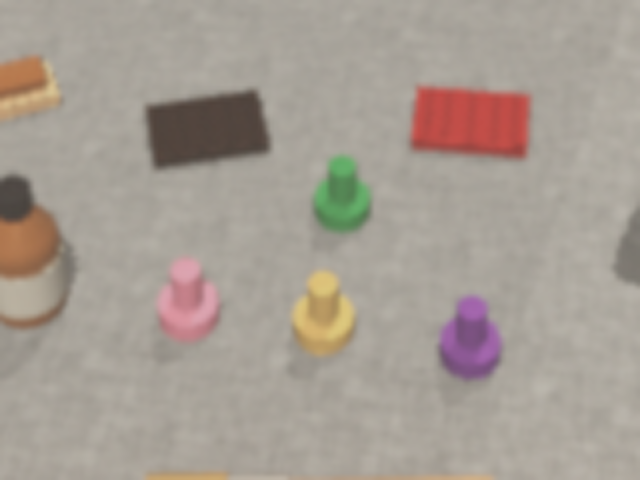

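The top view shows the brass weight at crop (78,149). Its look-alikes are pink (80,90), green (147,147) and purple (73,213). The close side crop confirms the choice: the yellow-brass one at crop (324,315), about world (504,425). The slips are at crop pale (623,66), amber (729,150), red (210,202) and dark (190,75). The brass stop is at (440,206).

```bash
cat > seg.py <<'E'
from h import *
np.set_printoptions(precision=1,suppress=True)
def rect(p,c,z,tol=45,box=35):
    u,v=np.round(proj(p,np.r_[c,z])).astype(int)
    im=cv2.GaussianBlur(p["color"],(3,3),0).astype(int)
    ref=np.median(im[v-3:v+4,u-3:u+4].reshape(-1,3),0)
    m=(np.abs(im-ref).max(2)<tol).astype(np.uint8); M=np.zeros_like(m); M[max(0,v-box):v+box,max(0,u-box):u+box]=1; m*=M
    n,l,s,ce=cv2.connectedComponentsWithStats(m)
    k=l[v,u]; cs,_=cv2.findContours((l==k).astype(np.uint8),cv2.RETR_EXTERNAL,cv2.CHAIN_APPROX_NONE)
    ct=max(cs,key=len)[:,0]
    W=np.array([ray(p,q.astype(float),z)[:2] for q in ct],np.float32)
    (x,y),(a,b),ang=cv2.minAreaRect(W)
    if b>a: a,b,ang=b,a,ang+90
    return np.array([x,y]),a,b,(ang+90)%180-90,ref
E
python3 - <<'E'
from seg import *
print(env.state()["tcp_rot"].tolist())
for c in ["top","side"]:
    p=env.read_camera(c)
    for n,q,z,t,b in [("pale",(598,-267),10,30,25),("amber",(490,-402),10,35,25),("red",(435,254),10,40,25),("dark",(597,285),10,25,25),("floor",(560,-12),5,22,120),("stop",(424,-38),18,35,60),("weighttop",(504,425),40,35,15)]:
        print(c,n,*rect(p,np.array(q,float),z,t,b))
E
```

```text
[3.141467544764304, 3.375791157855801e-05, 2.73780751095583]
top pale [ 599.8 -270. ] 73.6362533569336 48.73033905029297 -17.325294494628906 [106. 147. 147.]
top amber [ 489.6 -400.2] 76.15381622314453 53.70740509033203 69.38811492919922 [ 47. 102. 144.]
top red [431.4 254.9] 71.08704376220703 50.74467086791992 -0.5256423950195312 [ 40.  46. 139.]
top dark [593.6 279.7] 70.63740539550781 47.757301330566406 20.10396385192871 [28. 35. 49.]
top floor [563.7 -11.3] 260.5072326660156 128.3637237548828 10.45241641998291 [82. 65. 58.]
top stop [429.2 -35.7] 352.8518981933594 342.4526062011719 89.3384017944336 [ 74. 122. 132.]
top weighttop [506.8 426.4] 87.6436538696289 84.7667007446289 89.47730255126953 [ 77. 112. 123.]
side pale [ 601.  -262.6] 71.06098175048828 57.618263244628906 -17.00458526611328 [166. 211. 220.]
side amber [ 491.8 -388.7] 80.16847229003906 47.537071228027344 70.86405181884766 [ 84. 155. 216.]
side red [432.1 264.9] 70.03685760498047 55.64616394042969 1.0878862142562866 [ 71.  77. 188.]
side dark [592.4 292. ] 67.83538818359375 50.4883918762207 19.150379180908203 [62. 69. 82.]
side floor [563.5 -10.6] 260.5366516113281 114.14125061035156 10.465145111083984 [146. 118. 106.]
side stop [ 425.3 -108.7] 670.035888671875 412.6855163574219 -82.5584306716919 [127. 178. 201.]
side weighttop [507.6 421.3] 79.12212371826172 64.5237045288086 -82.6635217666626 [139. 176. 191.]
```

```bash
cat > plan.py <<'E'
from h import *
import sys
def rot(psi,pitch=0):  # tool down at yaw psi(deg), then lean about tool y
    return R.from_euler("xyz",[np.pi,0,np.radians(psi)])*R.from_euler("y",pitch,degrees=True)
def plan(wps,jaw,step=50,deg=9.5,dec=3,start=None):
    """wps: list of (xyz, psi, pitch, step or None)"""
    s=env.state(); P=s["eef_pos"]; Q=R.from_euler("xyz",s["tcp_rot"]); rows=[]
    if start is not None: P,Q=np.array(start[0],float),rot(*start[1:])
    for xyz,psi,pitch,*st in wps:
        T=rot(psi,pitch); xyz=np.array(xyz,float); st=st[0] if st else step
        a=(Q.inv()*T).magnitude()*57.3
        n=max(1,int(np.ceil(np.linalg.norm(xyz-P)/st)),int(np.ceil(a/deg)))
        for k in range(n,0,-1):
            t=np.round(Q.inv().apply((xyz-P)/k)/250,dec); r=np.round((Q.inv()*T).as_rotvec()/k/np.pi,dec+1)
            P=P+Q.apply(t*250); Q=Q*R.from_rotvec(r*np.pi); rows.append([float(v)+0.0 for v in np.r_[t,r]]+[jaw])
    print("end",P.round(1),len(rows))
    for i in range(0,len(rows),5): print(str([rows[i:i+5]]).replace(" ",""))
E
python3 - <<'E'
from plan import *
plan([((575,-262,180),162.7,0)],1.0,step=57)
E
```

```text
end [ 575.1 -262.1  180.1] 16
[[[-0.158,-0.16,0.013,0.0,0.0,-0.002,1.0],[-0.157,-0.161,0.013,0.0,0.0,-0.002,1.0],[-0.156,-0.162,0.013,0.0,0.0,-0.002,1.0],[-0.155,-0.163,0.013,0.0,0.0,-0.002,1.0],[-0.154,-0.164,0.014,0.0,0.0,-0.002,1.0]]]
[[[-0.153,-0.165,0.013,0.0,0.0,-0.002,1.0],[-0.152,-0.166,0.014,0.0,0.0,-0.002,1.0],[-0.151,-0.167,0.013,0.0,0.0,-0.002,1.0],[-0.15,-0.168,0.014,0.0,0.0,-0.0021,1.0],[-0.148,-0.169,0.013,0.0,0.0,-0.002,1.0]]]
[[[-0.147,-0.169,0.014,0.0,0.0,-0.0021,1.0],[-0.146,-0.171,0.013,0.0,0.0,-0.002,1.0],[-0.145,-0.171,0.014,0.0,0.0,-0.0021,1.0],[-0.144,-0.172,0.013,0.0,0.0,-0.002,1.0],[-0.143,-0.173,0.014,0.0,0.0,-0.0021,1.0]]]
[[[-0.143,-0.175,0.013,0.0,0.0,-0.002,1.0]]]
```

Request:
drive_tool([
  [[-0.158, -0.16, 0.013, 0, 0, -0.002, 1], [-0.157, -0.161, 0.013, 0, 0, -0.002, 1], [-0.156, -0.162, 0.013, 0, 0, -0.002, 1], [-0.155, -0.163, 0.013, 0, 0, -0.002, 1], [-0.154, -0.164, 0.014, 0, 0, -0.002, 1]],
])

```text
t: 1.62
eef_pos: [349.1, 311.6, 217.3]
tcp_rot: [3.141, 0.0, 2.77]
ft_force: [1.4, 0.0, 0.2]
opening: 0.999
grip_force: 0.0
```

Request:
drive_tool([
  [[-0.153, -0.165, 0.013, 0, 0, -0.002, 1], [-0.152, -0.166, 0.014, 0, 0, -0.002, 1], [-0.151, -0.167, 0.013, 0, 0, -0.002, 1], [-0.15, -0.168, 0.014, 0, 0, -0.002, 1], [-0.148, -0.169, 0.013, 0, 0, -0.002, 1]],
])

```text
t: 2.25
eef_pos: [452.1, 49.6, 200.5]
tcp_rot: [3.141, 0.001, 2.801]
ft_force: [0.1, 1.4, 0.4]
opening: 1.002
grip_force: 0.0
```

Request:
drive_tool([
  [[-0.147, -0.169, 0.014, 0, 0, -0.002, 1], [-0.146, -0.171, 0.013, 0, 0, -0.002, 1], [-0.145, -0.171, 0.014, 0, 0, -0.002, 1], [-0.144, -0.172, 0.013, 0, 0, -0.002, 1], [-0.143, -0.173, 0.014, 0, 0, -0.002, 1]],
])

```text
t: 2.88
eef_pos: [554.6, -211.6, 183.4]
tcp_rot: [3.142, 0.0, 2.832]
ft_force: [0.4, 0.4, -0.4]
opening: 1.0
grip_force: 0.0
```

Request:
drive_tool([
  [[-0.143, -0.175, 0.013, 0, 0, -0.002, 1], [0, 0, 0, 0, 0, 0, 1]],
])

```text
t: 3.12
eef_pos: [575.3, -265.4, 179.2]
tcp_rot: [-3.141, 0.0, 2.835]
ft_force: [0.2, 0.0, -0.0]
opening: 1.004
grip_force: 0.0
```

```bash
python3 - <<'E'
from seg import *
s=env.state();print(s["eef_pos"],s["tcp_rot"],s["joints"],s["t"])
p=env.read_camera("wrist"); save(p,"w1"); print(p["pose"]);print(proj(p,[599.5,-268,10]))
for n in ["pale_slip","fan_start"]:
  for r in env.place_of(n,p): print(n,r["score"],w(p,r["at"]))
for t in (25,35): print(rect(p,np.array([599.5,-268]),10,t,200))
E
```

```text
[ 575.3 -265.4  179.2] [-3.1  0.   2.8] [-0.5  0.6  1.6 -0.   1.  -1.8] 3.125
[[   0.3   -0.9   -0.2  506.6]
 [   1.     0.3    0.1 -244.1]
 [  -0.    -0.3    1.   331. ]
 [   0.     0.     0.     1. ]]
[320.2 202.4]
pale_slip 0.71 [ 598.7 -265.2   -0.6]
(array([ 598.9, -266.5]), 74.04854583740234, 46.577152252197266, -16.258224487304688, array([196., 253., 254.]))
(array([ 576.5, -235.9]), 313.3670654296875, 288.4590148925781, 10.21137809753418, array([196., 253., 254.]))
```

View pics/w1.png

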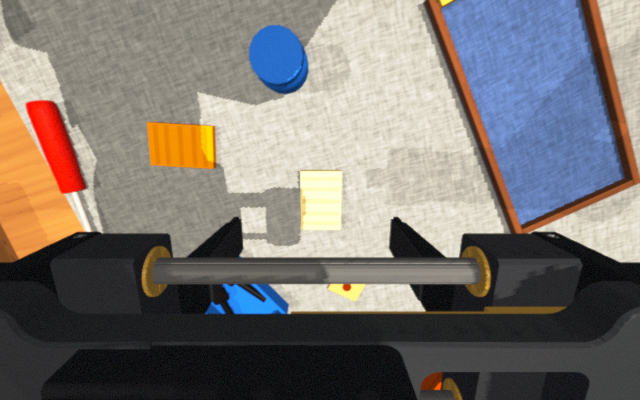

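The wrist view shows the pale slip at (321,200), square to the fingers. The position agrees with the top camera to within 3 mm, so I'm picking it up.

```bash
python3 - <<'E'
from plan import *
plan([((599.3,-267.5,60),163,0),((599.3,-267.5,21),163,0,20)],1.0)
E
```

```text
end [ 599.2 -267.6   20.9] 5
[[[-0.034,0.002,0.16,0.0,-0.0001,-0.0007,1.0],[-0.034,0.002,0.16,0.0001,-0.0001,-0.0007,1.0],[-0.034,0.002,0.16,0.0,0.0,-0.0007,1.0],[0.0,0.0,0.078,0.0,0.0,0.0,1.0],[0.0,0.0,0.078,0.0,0.0,0.0,1.0]]]
```

Request:
drive_tool([
  [[-0.034, 0.002, 0.16, 0, 0, -0.0007, 1], [-0.034, 0.002, 0.16, 0, 0, -0.0007, 1], [-0.034, 0.002, 0.16, 0, 0, -0.0007, 1], [0, 0, 0.078, 0, 0, 0, 1], [0, 0, 0.078, 0, 0, 0, 1]],
])

```text
t: 3.9
eef_pos: [599.7, -267.6, 21.1]
tcp_rot: [-3.142, 0.001, 2.846]
ft_force: [0.3, -0.1, -0.8]
opening: 1.002
grip_force: 0.0
```

Request:
drive_tool([
  [[0, 0, 0, 0, 0, 0, 0.3], [0, 0, 0, 0, 0, 0, 0.3], [0, 0, 0, 0, 0, 0, 0.3], [0, 0, 0, 0, 0, 0, 0.3], [0, 0, 0, 0, 0, 0, 0.3]],
])

```text
t: 4.53
eef_pos: [599.7, -268.3, 21.4]
tcp_rot: [3.142, 0.0, 2.845]
ft_force: [0.6, -0.1, -0.1]
opening: 0.531
grip_force: 0.0
```

Request:
drive_tool([
  [[0, 0, 0, 0, 0, 0, 0.3], [0, 0, -0.1, 0, 0, 0, 0.3], [0, 0, -0.2, 0, 0, 0, 0.3], [0, 0, -0.2, 0, 0, 0, 0.3], [0, 0, 0, 0, 0, 0, 0.3]],
])

```text
t: 5.15
eef_pos: [600.9, -269.0, 150.1]
tcp_rot: [-3.14, 0.007, 2.845]
ft_force: [0.2, 0.2, -0.9]
opening: 0.502
grip_force: 30.0
```

```bash
python3 - <<'E'
from plan import *
plan([((502.8,-23.3,130),190.45,0)],0.3)
E
```

```text
end [502.8 -23.4 130.1] 6
[[[0.111,0.138,0.012,-0.0002,0.0003,-0.0254,0.3],[0.099,0.146,0.013,-0.0001,0.0003,-0.0254,0.3],[0.087,0.153,0.013,-0.0002,0.0003,-0.0254,0.3],[0.075,0.16,0.013,-0.0001,0.0003,-0.0254,0.3],[0.062,0.165,0.013,-0.0002,0.0004,-0.0254,0.3]]]
[[[0.048,0.169,0.013,-0.0001,0.0003,-0.0255,0.3]]]
```

Request:
drive_tool([
  [[0.111, 0.138, 0.012, 0, 0, -0.0254, 0.3], [0.099, 0.146, 0.013, 0, 0, -0.0254, 0.3], [0.087, 0.153, 0.013, 0, 0, -0.0254, 0.3], [0.075, 0.16, 0.013, 0, 0, -0.0254, 0.3], [0.062, 0.165, 0.013, 0, 0, -0.0254, 0.3]],
])

```text
t: 5.78
eef_pos: [516.5, -62.1, 129.1]
tcp_rot: [3.141, -0.001, -3.037]
ft_force: [0.4, 0.1, 0.4]
opening: 0.503
grip_force: 30.0
```

Request:
drive_tool([
  [[0.048, 0.169, 0.013, 0, 0, -0.0254, 0.3], [0, 0, 0, 0, 0, 0, 0.3], [0, 0, 0, 0, 0, 0, 0.3]],
])

```text
t: 6.15
eef_pos: [501.6, -22.8, 126.4]
tcp_rot: [3.141, -0.0, -2.96]
ft_force: [0.3, 0.0, -0.1]
opening: 0.501
grip_force: 30.0
```

```bash
python3 - <<'E'
from seg import *
s=env.state();print(s["eef_pos"],s["tcp_rot"],s["joints"],s["t"])
p=env.read_camera("wrist"); save(p,"w2"); print(proj(p,[434,-36,5]))
for n in ["tray","fan_start","pale_slip"]:
  for r in env.place_of(n,p): print(n,r["score"],w(p,r["at"]))
np.save("w2.npy",p,allow_pickle=True)
E
```

```text
[501.6 -22.8 126.4] [ 3.1 -0.  -3. ] [-0.2  0.5  2.   0.   0.7 -1.9] 6.15
[315.2 122.2]
fan_start 0.75 [431.1 -26.1   5.8]
pale_slip 0.78 [500.5 -21.9 105.1]
```

View pics/w2.png

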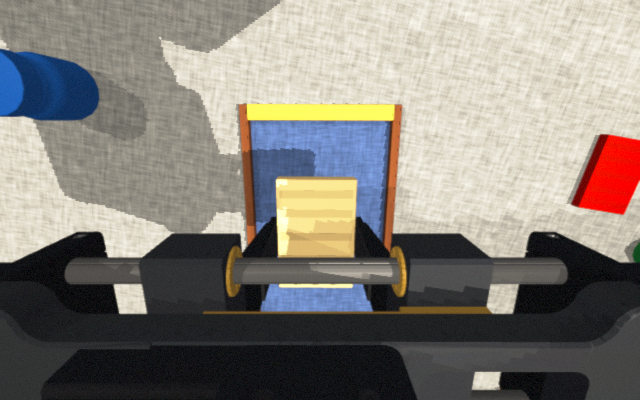

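The held pale slip is square in the jaws. The stop's inner top edge is at row 120, from column 247 to 395.

```bash
python3 - <<'E'
from seg import *
p=np.load("w2.npy",allow_pickle=True).item()
for uv,z in [((247,120),18),((395,119.5),18),((321,119.7),18),((250,130),5),((390,130),5),((250,200),5),((389,200),5),((258,178),111-5),((277,179),115),((356,178),115)]: print(uv,z,ray(p,uv,z))
im=p["color"]
hsv=cv2.cvtColor(im,cv2.COLOR_BGR2HSV)
blue=(hsv[...,0]>100)&(hsv[...,0]<125)&(hsv[...,1]>80)
for v in (130,150,170,190): 
    x=np.where(blue[v,200:440])[0]+200; a,b=ray(p,(x[0],v),5),ray(p,(x[-1]+1,v),5); print(v,x[0],x[-1],a,b,(a+b)/2)
for u in (270,320,370):
    y=np.where(blue[90:180,u])[0]+90; print(u,y[0],ray(p,(u,y[0]),5),ray(p,(u,y[0]),18))
E
```

```text
(247, 120) 18 [443. -96.  18.]
(395, 119.5) 18 [418.8  33.3  18. ]
(321, 119.7) 18 [430.8 -31.3  18. ]
(250, 130) 5 [452.1 -95.1   5. ]
(390, 130) 5 [428.3  34.6   5. ]
(250, 200) 5 [520.3 -86.7   5. ]
(389, 200) 5 [495.1  50.5   5. ]
(258, 178) 106 [472.3 -64.8 106. ]
(277, 179) 115 [468.7 -52.3 115. ]
(356, 178) 115 [459.7  -6.7 115. ]
130 251 388 [452.  -94.2   5. ] [428.5  33.7   5. ] [440.2 -30.3   5. ]
150 252 387 [470.4 -90.9   5. ] [446.8  37.3   5. ] [458.6 -26.8   5. ]
170 253 386 [489.5 -87.6   5. ] [465.9  41.1   5. ] [477.7 -23.2   5. ]
190 255 384 [509.1 -83.1   5. ] [485.8  44.    5. ] [497.5 -19.5   5. ]
270 121 [440.6 -77.7   5. ] [440.1 -75.7  18. ]
320 121 [432.1 -31.8   5. ] [432.1 -32.   18. ]
370 121 [423.7  14.2   5. ] [424.   11.8  18. ]
```

```bash
python3 - <<'E'
from plan import *
plan([((473.3,-24.8,60),190.55,0),((473.3,-24.8,28),190.55,0,16)],0.3)
E
```

```text
end [473.2 -24.9  27.9] 4
[[[0.056,0.008,0.133,0.0,0.0,-0.0005,0.3],[0.057,0.007,0.134,0.0,0.0,-0.0006,0.3],[0.0,0.0,0.064,0.0,0.0,0.0,0.3],[0.0,0.0,0.064,0.0,0.0,0.0,0.3]]]
```

Request:
drive_tool([
  [[0.056, 0.008, 0.133, 0, 0, -0.0005, 0.3], [0.057, 0.007, 0.134, 0, 0, -0.0005, 0.3], [0, 0, 0.064, 0, 0, 0, 0.3], [0, 0, 0.064, 0, 0, 0, 0.3], [0, 0, 0, 0, 0, 0, 0.3]],
])

```text
t: 6.98
eef_pos: [472.7, -24.5, 27.3]
tcp_rot: [3.141, -0.002, -2.957]
ft_force: [0.3, -0.3, 0.2]
opening: 0.502
grip_force: 30.0
```

Request:
drive_tool([
  [[0.012, 0, 0, 0, 0, 0, 0.3], [0.012, 0, 0, 0, 0, 0, 0.3], [0, 0, 0, 0, 0, 0, 0.3]],
])

```text
t: 7.35
eef_pos: [468.3, -25.4, 29.0]
tcp_rot: [-3.14, 0.004, -2.957]
ft_force: [5.4, 2.5, -1.8]
opening: 0.503
grip_force: 30.0
```

Request:
drive_tool([
  [[0.008, 0, 0, 0, 0, 0, 0.3], [0, 0, 0, 0, 0, 0, 0.3]],
])

```text
t: 7.6
eef_pos: [468.2, -25.6, 29.3]
tcp_rot: [-3.139, 0.008, -2.957]
ft_force: [12.4, 7.8, -3.4]
opening: 0.504
grip_force: 30.0
```

Request:
drive_tool([
  [[-0.004, 0, 0.006, 0, 0, 0, 0.3], [0, 0, 0.004, 0, 0, 0, 0.3], [0, 0, 0, 0, 0, 0, 0.3]],
])

```text
t: 7.98
eef_pos: [468.3, -25.7, 26.8]
tcp_rot: [-3.14, 0.006, -2.957]
ft_force: [7.6, 2.2, 3.0]
opening: 0.504
grip_force: 30.0
```

Request:
drive_tool([
  [[0, 0, 0, 0, 0, 0, 0.65], [0, 0, 0, 0, 0, 0, 0.65], [0, 0, 0, 0, 0, 0, 0.65], [0, 0, -0.1, 0, 0, 0, 0.65], [0, 0, -0.22, 0, 0, 0, 0.8]],
])

```text
t: 8.6
eef_pos: [465.0, -25.3, 105.1]
tcp_rot: [3.14, -0.004, -2.956]
ft_force: [1.3, -0.0, 0.7]
opening: 0.706
grip_force: 0.0
```

Request:
drive_tool([
  [[-0.1, 0, -0.1, 0, 0, 0, 1], [-0.1, 0, 0, 0, 0, 0, 1], [0, 0, 0, 0, 0, 0, 1]],
])

```text
t: 8.98
eef_pos: [515.9, -16.0, 130.7]
tcp_rot: [-3.141, 0.001, -2.956]
ft_force: [-1.4, 1.3, -0.6]
opening: 0.986
grip_force: 0.0
```

```bash
python3 - <<'E'
from seg import *
from plan import plan
s=env.state();print(s["eef_pos"],s["tcp_rot"],s["joints"],s["t"])
p=env.read_camera("wrist"); save(p,"w3"); print(proj(p,[467,-26,15]))
print(rect(p,np.array([465,-26]),15,30,120))
t=env.read_camera("top"); print(rect(t,np.array([465,-26]),15,30,30))
plan([((492,-390,150),70,0)],1.0,step=55)
E
```

```text
[515.9 -16.  130.7] [-3.1  0.  -3. ] [-0.2  0.5  1.9  0.   0.7 -1.9] 8.975
[315.2 143. ]
(array([466.2, -26.1]), 69.91277313232422, 46.95228576660156, 10.348014831542969, array([206., 254., 254.]))
(array([466. , -24.8]), 174.91183471679688, 174.22579956054688, 89.38607788085938, array([38., 49., 62.]))
end [ 492.  -390.   149.9] 13
[[[0.028,-0.112,-0.006,0.0,0.0,0.0516,1.0],[0.01,-0.115,-0.006,0.0,0.0,0.0515,1.0],[-0.009,-0.115,-0.006,0.0,0.0,0.0516,1.0],[-0.028,-0.112,-0.006,0.0,0.0,0.0515,1.0],[-0.045,-0.106,-0.006,-0.0001,0.0,0.0516,1.0]]]
[[[-0.062,-0.097,-0.006,-0.0001,0.0,0.0515,1.0],[-0.077,-0.086,-0.006,-0.0001,-0.0001,0.0516,1.0],[-0.089,-0.073,-0.006,0.0,0.0,0.0515,1.0],[-0.1,-0.057,-0.006,-0.0001,-0.0001,0.0516,1.0],[-0.108,-0.04,-0.007,0.0,0.0,0.0515,1.0]]]
[[[-0.113,-0.023,-0.006,-0.0001,-0.0001,0.0516,1.0],[-0.115,-0.004,-0.007,0.0,0.0,0.0515,1.0],[-0.114,0.015,-0.006,-0.0001,-0.0001,0.0516,1.0]]]
```

View pics/w3.png

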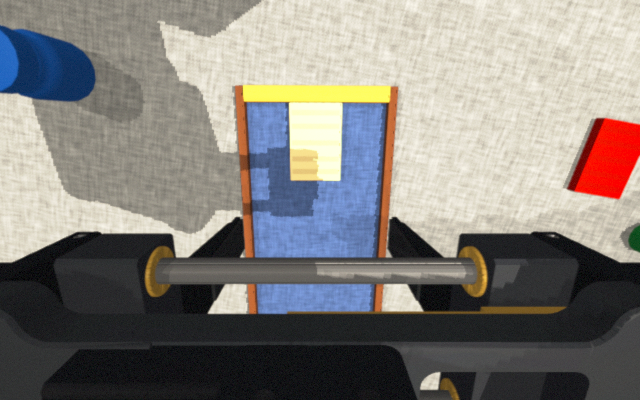

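Pale lies flat against the stop, nearly centred: slip columns 290–341 within tray columns 246–390. Next is amber.

Request:
drive_tool([
  [[0.028, -0.112, -0.006, 0, 0, 0.0516, 1], [0.01, -0.115, -0.006, 0, 0, 0.0515, 1], [-0.009, -0.115, -0.006, 0, 0, 0.0516, 1], [-0.028, -0.112, -0.006, 0, 0, 0.0515, 1], [-0.045, -0.106, -0.006, 0, 0, 0.0516, 1]],
])

```text
t: 9.7
eef_pos: [505.2, -160.9, 137.7]
tcp_rot: [-3.141, -0.002, 2.511]
ft_force: [-0.8, -0.5, -0.7]
opening: 1.002
grip_force: 0.0
```

Request:
drive_tool([
  [[-0.062, -0.097, -0.006, 0, 0, 0.0515, 1], [-0.077, -0.086, -0.006, 0, 0, 0.0516, 1], [-0.089, -0.073, -0.006, 0, 0, 0.0515, 1], [-0.1, -0.057, -0.006, 0, 0, 0.0516, 1], [-0.108, -0.04, -0.007, 0, 0, 0.0515, 1]],
])

```text
t: 10.32
eef_pos: [496.9, -304.4, 145.3]
tcp_rot: [-3.14, -0.001, 1.702]
ft_force: [-0.0, -0.6, -0.5]
opening: 1.0
grip_force: 0.0
```

Request:
drive_tool([
  [[-0.113, -0.023, -0.006, 0, 0, 0.0516, 1], [-0.115, -0.004, -0.007, 0, 0, 0.0515, 1], [-0.114, 0.015, -0.006, 0, 0, 0.0516, 1], [0, 0, 0, 0, 0, 0, 1], [0, 0, 0, 0, 0, 0, 1]],
])

```text
t: 10.95
eef_pos: [492.2, -389.2, 150.0]
tcp_rot: [-3.14, -0.001, 1.223]
ft_force: [0.3, 0.6, 0.5]
opening: 1.001
grip_force: 0.0
```

```bash
python3 - <<'E'
from seg import *
s=env.state();print(s["eef_pos"],s["tcp_rot"],s["joints"],s["t"])
p=env.read_camera("wrist"); save(p,"w4"); print(proj(p,[490,-396,10]))
hsv=cv2.cvtColor(p["color"],cv2.COLOR_BGR2HSV)
m=((hsv[...,0]>8)&(hsv[...,0]<25)&(hsv[...,1]>150)&(hsv[...,2]>90)).astype(np.uint8)
n,l,st,ce=cv2.connectedComponentsWithStats(m)
for k in range(1,n):
    if st[k,4]>500:
        ct=max(cv2.findContours((l==k).astype(np.uint8),0,cv2.CHAIN_APPROX_NONE)[0],key=len)[:,0]
        print(st[k],cv2.minAreaRect(np.array([ray(p,q.astype(float),10)[:2] for q in ct],np.float32)))
for r in env.place_of("amber_slip",p): print(r["score"],w(p,r["at"]))
E
```

```text
[ 492.2 -389.2  150. ] [-3.1 -0.   1.2] [-0.8  0.6  1.6  0.   0.9 -0.4] 10.95
[316.3 194.8]
[    0    34   116   229 12938] ((245.1612091064453, -284.99420166015625), (243.02674865722656, 122.54057312011719), 54.26283645629883)
[294 189  43  40 803] ((483.24798583984375, -410.72088623046875), (44.0872802734375, 45.46650314331055), 68.95896911621094)
[ 587  230   53   33 1058] ((781.2898559570312, -573.0132446289062), (40.80044174194336, 55.87379837036133), 86.21421813964844)
[141 246  29  51 677] ((284.1974182128906, -418.4129638671875), (67.74559020996094, 29.027873992919922), 57.3485221862793)
[462 246  30  51 683] ((632.4406127929688, -544.5891723632812), (67.6418685913086, 30.098155975341797), 82.76790618896484)
[ 291  298  275   16 1238] ((568.4583740234375, -569.325439453125), (20.559736251831055, 326.08038330078125), 70.11193084716797)
0.58 [ 488.3 -398.    -2.4]
```

View pics/w4.png

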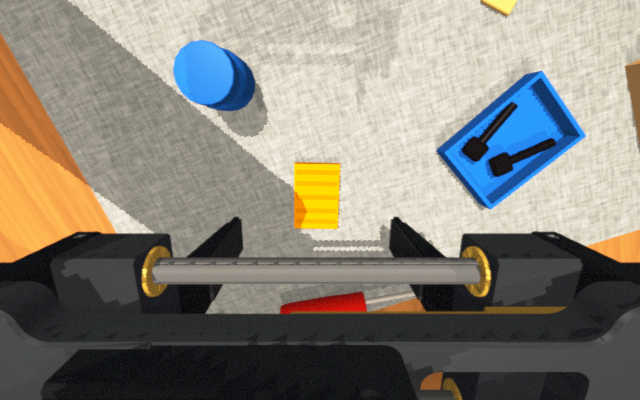

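Amber's top corners are at (295,163) to (339,228), giving a centre near (490,-396.5), and it is aligned with the jaws. I'm grasping it.

```bash
python3 - <<'E'
from plan import *
print(rot(10.5,12).apply([[1,0,0],[0,0,1]]), rot(10.5,-12).apply([[1,0,0],[0,0,1]]))
plan([((490,-396.5,60),70,0),((490,-396.5,21),70,0,20)],1.0)
E
```

```text
[[ 0.96176843  0.17825324  0.20791169]
 [ 0.20443019  0.0378889  -0.9781476 ]] [[ 0.96176843  0.17825324 -0.20791169]
 [-0.20443019 -0.0378889  -0.9781476 ]]
end [ 490.  -396.5   20.9] 4
[[[-0.016,0.0,0.181,-0.0001,-0.0001,0.0003,1.0],[-0.016,0.0,0.181,-0.0002,-0.0001,0.0002,1.0],[0.0,0.0,0.078,0.0,0.0,0.0,1.0],[0.0,0.0,0.078,0.0,0.0,0.0,1.0]]]
```

Request:
drive_tool([
  [[-0.016, 0, 0.181, 0, 0, 0.0003, 1], [-0.016, 0, 0.181, 0, 0, 0.0002, 1], [0, 0, 0.078, 0, 0, 0, 1], [0, 0, 0.078, 0, 0, 0, 1], [0, 0, 0, 0, 0, 0, 1]],
])

```text
t: 11.68
eef_pos: [490.6, -397.4, 20.8]
tcp_rot: [3.141, -0.0, 1.22]
ft_force: [-0.4, -0.2, 0.2]
opening: 1.002
grip_force: 0.0
```

Request:
drive_tool([
  [[0, 0, 0, 0, 0, 0, 0.3], [0, 0, 0, 0, 0, 0, 0.3], [0, 0, 0, 0, 0, 0, 0.3], [0, 0, 0, 0, 0, 0, 0.3], [0, 0, 0, 0, 0, 0, 0.3]],
])

```text
t: 12.3
eef_pos: [490.2, -397.6, 21.2]
tcp_rot: [3.141, -0.0, 1.22]
ft_force: [-0.5, -0.2, -1.2]
opening: 0.532
grip_force: 0.0
```

Request:
drive_tool([
  [[0, 0, 0, 0, 0, 0, 0.3], [0, 0, -0.1, 0, 0, 0, 0.3], [0, 0, -0.2, 0, 0, 0, 0.3], [0, 0, -0.15, 0, 0, 0, 0.3], [0, 0, 0, 0, 0, 0, 0.3]],
])

```text
t: 12.92
eef_pos: [491.0, -398.3, 136.5]
tcp_rot: [3.137, 0.002, 1.22]
ft_force: [-1.3, 0.6, -0.6]
opening: 0.499
grip_force: 30.0
```

```bash
python3 - <<'E'
from plan import *
plan([((517.8,-15.3,110),10.5,-12),((517.8,-15.3,50),10.5,-12,30),((517.8,-15.3,36),10.5,-12,7)],.3,step=52)
E
```

```text
end [517.8 -15.2  36. ] 13
[[[0.184,-0.053,0.013,0.0045,-0.0076,0.0411,0.3],[0.176,-0.077,0.009,0.0045,-0.0076,0.0411,0.3],[0.165,-0.098,0.006,0.0045,-0.0076,0.0411,0.3],[0.151,-0.119,0.004,0.0045,-0.0076,0.041,0.3],[0.135,-0.137,0.003,0.0045,-0.0076,0.0411,0.3]]]
[[[0.116,-0.154,0.002,0.0046,-0.0076,0.041,0.3],[0.096,-0.167,0.001,0.0045,-0.0076,0.0411,0.3],[0.073,-0.179,0.002,0.0046,-0.0076,0.041,0.3],[0.025,0.0,0.117,0.0,0.0,0.0,0.3],[0.025,0.0,0.117,0.0,0.0,0.0,0.3]]]
[[[0.004,0.0,0.018,0.0,0.0,0.0,0.3],[0.004,0.0,0.019,0.0,0.0,0.0,0.3],[0.004,0.0,0.018,0.0,0.0,0.0,0.3]]]
```

Request:
drive_tool([
  [[0.184, -0.053, 0.013, 0.0045, -0.0076, 0.0411, 0.3], [0.176, -0.077, 0.009, 0.0045, -0.0076, 0.0411, 0.3], [0.165, -0.098, 0.006, 0.0045, -0.0076, 0.0411, 0.3], [0.151, -0.119, 0.004, 0.0045, -0.0076, 0.041, 0.3], [0.135, -0.137, 0.003, 0.0045, -0.0076, 0.0411, 0.3]],
])

```text
t: 13.55
eef_pos: [506.4, -156.7, 116.8]
tcp_rot: [-3.112, 0.135, 0.571]
ft_force: [0.9, -0.7, -0.2]
opening: 0.503
grip_force: 30.0
```

Request:
drive_tool([
  [[0.116, -0.154, 0.002, 0.0045, -0.0076, 0.041, 0.3], [0.096, -0.167, 0.001, 0.0045, -0.0076, 0.0411, 0.3], [0.073, -0.179, 0.002, 0.0045, -0.0076, 0.041, 0.3], [0, 0, 0, 0, 0, 0, 0.3], [0, 0, 0, 0, 0, 0, 0.3]],
])

```text
t: 14.18
eef_pos: [516.5, -14.6, 107.6]
tcp_rot: [-3.137, 0.213, 0.186]
ft_force: [-0.6, 0.1, -0.0]
opening: 0.5
grip_force: 30.0
```

```bash
python3 - <<'E'
from plan import *
s=env.state(); print(s["eef_pos"],s["tcp_rot"])
plan([((517.8,-15.3,50),10.5,-12,30),((517.8,-15.3,36),10.5,-12,7)],.3,step=52)
p=env.read_camera("wrist"); save(p,"w5")
E
```

```text
[516.50771629 -14.63635274 107.6166276 ] [-3.13749472  0.2130315   0.18586421]
end [517.9 -15.2  36. ] 5
[[[0.027,0.002,0.112,-0.0006,0.0006,0.0004,0.3],[0.026,0.002,0.112,-0.0005,0.0005,0.0004,0.3],[0.004,0.0,0.018,0.0,0.0,0.0,0.3],[0.004,0.0,0.019,0.0,0.0,0.0,0.3],[0.004,0.0,0.018,0.0,0.0,0.0,0.3]]]
```

View pics/w5.png

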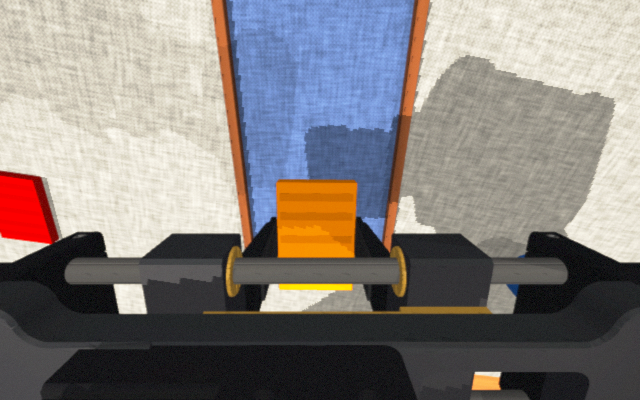

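Amber is held square and centred (columns 277–356 between rims at 243 and 395). I'm lowering it.

Request:
drive_tool([
  [[0.027, 0.002, 0.112, -0.0006, 0.0006, 0.0004, 0.3], [0.026, 0.002, 0.112, -0.0005, 0.0005, 0.0004, 0.3], [0.004, 0, 0.018, 0, 0, 0, 0.3], [0.004, 0, 0.018, 0, 0, 0, 0.3], [0.004, 0, 0.018, 0, 0, 0, 0.3]],
])

```text
t: 14.85
eef_pos: [518.7, -15.3, 37.5]
tcp_rot: [3.141, 0.207, 0.181]
ft_force: [0.4, -0.1, -0.4]
opening: 0.503
grip_force: 30.0
```

Request:
drive_tool([
  [[0, 0, 0, 0, 0, 0, 0.3], [0, 0, 0, 0, 0, 0, 0.3]],
])

```text
t: 15.1
eef_pos: [518.4, -15.0, 37.3]
tcp_rot: [3.141, 0.208, 0.182]
ft_force: [-0.2, 0.4, 0.3]
opening: 0.498
grip_force: 30.0
```

Request:
drive_tool([
  [[0.0025, 0, 0.012, 0, 0, 0, 0.3], [0, 0, 0, 0, 0, 0, 0.3]],
])

```text
t: 15.35
eef_pos: [518.2, -15.0, 33.7]
tcp_rot: [3.141, 0.209, 0.182]
ft_force: [-0.2, 0.2, -0.6]
opening: 0.501
grip_force: 30.0
```

Request:
drive_tool([
  [[0.001, 0, 0.005, 0, 0, 0, 0.3], [0, 0, 0, 0, 0, 0, 0.3]],
])

```text
t: 15.6
eef_pos: [518.3, -15.0, 32.9]
tcp_rot: [3.141, 0.209, 0.182]
ft_force: [-0.1, 0.6, 4.7]
opening: 0.502
grip_force: 30.0
```

Request:
drive_tool([
  [[0, 0, 0, 0, 0, 0, 0.65], [0, 0, 0, 0, 0, 0, 0.65], [0, 0, 0, 0, 0, 0, 0.65], [0, 0, -0.1, 0, 0, 0, 0.65], [0, 0, -0.22, 0, 0, 0, 0.8]],
])

```text
t: 16.23
eef_pos: [533.6, -11.9, 110.2]
tcp_rot: [-3.14, 0.213, 0.182]
ft_force: [0.7, -0.6, -0.1]
opening: 0.703
grip_force: 0.0
```

```bash
python3 - <<'E'
from plan import *
plan([((445,254,150),0,0)],1.0,step=55)
E
```

```text
end [445.  253.9 150. ] 6
[[[-0.031,-0.185,-0.02,0.001,0.0113,0.0096,1.0],[-0.036,-0.184,-0.021,0.001,0.0113,0.0096,1.0],[-0.041,-0.183,-0.022,0.001,0.0113,0.0096,1.0],[-0.045,-0.182,-0.022,0.0009,0.0113,0.0096,1.0],[-0.05,-0.18,-0.024,0.001,0.0112,0.0096,1.0]]]
[[[-0.055,-0.179,-0.025,0.0009,0.0113,0.0095,1.0]]]
```

Request:
drive_tool([
  [[-0.031, -0.185, -0.02, 0.001, 0.0113, 0.0096, 1], [-0.036, -0.184, -0.021, 0.001, 0.0113, 0.0096, 1], [-0.041, -0.183, -0.022, 0.001, 0.0113, 0.0096, 1], [-0.045, -0.182, -0.022, 0.001, 0.0113, 0.0096, 1], [-0.05, -0.18, -0.024, 0.001, 0.0113, 0.0096, 1]],
])

```text
t: 16.85
eef_pos: [460.0, 210.8, 143.8]
tcp_rot: [3.139, 0.029, 0.029]
ft_force: [0.5, 0.1, -1.2]
opening: 0.998
grip_force: 0.0
```

Request:
drive_tool([
  [[-0.055, -0.179, -0.025, 0.001, 0.0113, 0.0096, 1], [0, 0, 0, 0, 0, 0, 1], [0, 0, 0, 0, 0, 0, 1]],
])

```text
t: 17.23
eef_pos: [445.7, 253.7, 150.0]
tcp_rot: [3.141, -0.005, 0.001]
ft_force: [-0.0, -0.7, -0.8]
opening: 1.001
grip_force: 0.0
```

```bash
cat > look.py <<'E'
from seg import *
def corners(p,cond,z,minarea=800):
    hsv=cv2.cvtColor(p["color"],cv2.COLOR_BGR2HSV).astype(int)
    m=cond(hsv).astype(np.uint8); n,l,st,ce=cv2.connectedComponentsWithStats(m)
    for k in range(1,n):
        if st[k,4]>minarea:
            ct=max(cv2.findContours((l==k).astype(np.uint8),0,cv2.CHAIN_APPROX_NONE)[0],key=len)[:,0]
            print(st[k],ce[k],cv2.minAreaRect(np.array([ray(p,q.astype(float),z)[:2] for q in ct],np.float32)))
E
python3 - <<'E'
from look import *
s=env.state();print(s["eef_pos"],s["tcp_rot"],s["joints"],s["t"])
p=env.read_camera("wrist"); save(p,"w6"); print(proj(p,[433,256,10]))
corners(p,lambda h:((h[...,0]<6)|(h[...,0]>174))&(h[...,1]>150)&(h[...,2]>80),10)
for r in env.place_of("red_slip",p): print(r["score"],w(p,r["at"]))
t=env.read_camera("top"); save(t,"t6"); a=t["color"][150:240,270:370]; b=cv2.resize(a,(500,450),interpolation=cv2.INTER_CUBIC)
W=cv2.resize(p["color"][100:320,180:460],(560,440)); cv2.imwrite("pics/m6.png",np.hstack([cv2.resize(b,(240,216)),W[:216]]) if 0 else np.hstack([b[:440,:240*1],W]) if 0 else np.vstack([cv2.resize(a,(333,300),interpolation=cv2.INTER_CUBIC),cv2.resize(p["color"][100:320,180:460],(333,262))]))
E
```

```text
[445.7 253.7 150. ] [ 3.1 -0.   0. ] [ 0.4  0.4  1.9 -0.   0.8  2. ] 17.225
[313.2 200.4]
[ 288  169   46   65 2872] [311.4 200.7] ((431.244384765625, 258.23504638671875), (72.08849334716797, 47.006351470947266), 0.9013364315032959)
0.82 [432.7 256.4  -1.2]
```

View pics/m6.png

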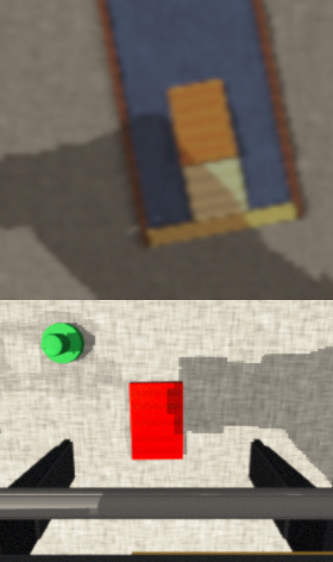

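The top crop (upper half) shows amber overlapping pale by about a third, centred. The wrist crop shows red square in the jaws. I'm grasping red at (432,257.5).

```bash
python3 - <<'E'
from plan import *
plan([((432,257.3,60),.3,0),((432,257.3,21),.3,0,20)],1.0)
E
```

```text
end [432.  257.4  21.1] 4
[[[-0.029,-0.009,0.18,0.0,-0.0007,-0.001,1.0],[-0.029,-0.009,0.179,0.0001,-0.0007,-0.0011,1.0],[0.0,0.0,0.078,0.0,0.0,0.0,1.0],[0.0,0.0,0.078,0.0,0.0,0.0,1.0]]]
```

Request:
drive_tool([
  [[-0.028, -0.012, 0.18, 0, -0.0007, -0.001, 1], [-0.028, -0.012, 0.18, 0, -0.0007, -0.001, 1], [0, 0, 0.078, 0, 0, 0, 1], [0, 0, 0.078, 0, 0, 0, 1], [0, 0, 0, 0, 0, 0, 1]],
])

```text
t: 18.0
eef_pos: [432.8, 259.1, 20.3]
tcp_rot: [3.141, -0.0, 0.005]
ft_force: [-0.3, -0.2, -0.6]
opening: 1.003
grip_force: 0.0
```

Request:
drive_tool([
  [[0, 0, 0, 0, 0, 0, 0.3], [0, 0, 0, 0, 0, 0, 0.3], [0, 0, 0, 0, 0, 0, 0.3], [0, 0, 0, 0, 0, 0, 0.3], [0, 0, 0, 0, 0, 0, 0.3]],
])

```text
t: 18.62
eef_pos: [432.0, 259.9, 21.1]
tcp_rot: [-3.142, -0.001, 0.006]
ft_force: [0.1, 0.7, -0.3]
opening: 0.533
grip_force: 0.0
```

Request:
drive_tool([
  [[0, 0, 0, 0, 0, 0, 0.3], [0, 0, -0.1, 0, 0, 0, 0.3], [0, 0, -0.2, 0, 0, 0, 0.3], [0, 0, -0.15, 0, 0, 0, 0.3], [0, 0, 0, 0, 0, 0, 0.3]],
])

```text
t: 19.25
eef_pos: [432.9, 260.3, 135.9]
tcp_rot: [-3.14, -0.005, 0.006]
ft_force: [-0.2, 0.3, -0.4]
opening: 0.499
grip_force: 30.0
```

```bash
python3 - <<'E'
from plan import *
plan([((566.3,-6.3,108),10.5,-12)],.3,step=52)
E
```

```text
end [566.4  -6.3 108. ] 6
[[[0.088,0.178,0.019,-0.0011,-0.0114,-0.0093,0.3],[0.083,0.181,0.016,-0.0011,-0.0113,-0.0093,0.3],[0.078,0.183,0.014,-0.001,-0.0114,-0.0094,0.3],[0.073,0.185,0.012,-0.0011,-0.0113,-0.0093,0.3],[0.068,0.188,0.01,-0.001,-0.0114,-0.0094,0.3]]]
[[[0.064,0.189,0.008,-0.0011,-0.0113,-0.0093,0.3]]]
```

Request:
drive_tool([
  [[0.088, 0.178, 0.019, -0.001, -0.0114, -0.0093, 0.3], [0.083, 0.181, 0.016, -0.001, -0.0113, -0.0093, 0.3], [0.078, 0.183, 0.014, -0.001, -0.0114, -0.0094, 0.3], [0.073, 0.185, 0.012, -0.001, -0.0113, -0.0093, 0.3], [0.068, 0.188, 0.01, -0.001, -0.0114, -0.0094, 0.3]],
])

```text
t: 19.88
eef_pos: [543.0, 36.0, 108.6]
tcp_rot: [3.14, 0.181, 0.154]
ft_force: [-0.7, 0.7, 0.3]
opening: 0.503
grip_force: 30.0
```

Request:
drive_tool([
  [[0.064, 0.189, 0.008, -0.001, -0.0113, -0.0093, 0.3], [0, 0, 0, 0, 0, 0, 0.3], [0, 0, 0, 0, 0, 0, 0.3]],
])

```text
t: 20.25
eef_pos: [564.6, -6.5, 104.3]
tcp_rot: [-3.141, 0.216, 0.183]
ft_force: [0.1, 0.2, -0.5]
opening: 0.502
grip_force: 30.0
```

```bash
python3 - <<'E'
from plan import *
s=env.state(); print(s["eef_pos"],s["tcp_rot"])
plan([((566.3,-6.3,50),10.5,-12,30),((566.3,-6.3,37),10.5,-12,7)],.3,step=52)
E
```

```text
[564.55380748  -6.54425426 104.27610526] [-3.14080102  0.21576063  0.18250918]
end [566.3  -6.2  36.9] 4
[[[0.027,0.0,0.105,-0.0002,0.001,-0.0001,0.3],[0.026,0.0,0.106,-0.0001,0.001,-0.0001,0.3],[0.005,0.0,0.025,0.0,0.0,0.0,0.3],[0.006,0.0,0.026,0.0,0.0,0.0,0.3]]]
```

Request:
drive_tool([
  [[0.027, 0, 0.105, 0, 0.001, 0, 0.3], [0.026, 0, 0.106, 0, 0.001, 0, 0.3], [0.005, 0, 0.025, 0, 0, 0, 0.3], [0.006, 0, 0.02, 0, 0, 0, 0.3], [0, 0, 0, 0, 0, 0, 0.3]],
])

```text
t: 20.88
eef_pos: [567.6, -6.1, 39.9]
tcp_rot: [3.141, 0.207, 0.183]
ft_force: [0.0, -0.3, 0.4]
opening: 0.499
grip_force: 30.0
```

Request:
drive_tool([
  [[0.002, 0, 0.01, 0, 0, 0, 0.3], [0, 0, 0, 0, 0, 0, 0.3]],
])

```text
t: 21.12
eef_pos: [567.5, -6.4, 37.2]
tcp_rot: [3.142, 0.207, 0.183]
ft_force: [-0.3, -0.7, -0.3]
opening: 0.504
grip_force: 30.0
```

Request:
drive_tool([
  [[0.001, 0, 0.005, 0, 0, 0, 0.3], [0, 0, 0, 0, 0, 0, 0.3]],
])

```text
t: 21.38
eef_pos: [567.4, -6.4, 35.7]
tcp_rot: [-3.142, 0.208, 0.183]
ft_force: [0.7, -0.0, 0.0]
opening: 0.502
grip_force: 30.0
```

Request:
drive_tool([
  [[-0.002, 0, 0.009, 0, 0, 0, 0.3], [0, 0, 0, 0, 0, 0, 0.3]],
])

```text
t: 21.62
eef_pos: [566.3, -6.6, 33.4]
tcp_rot: [-3.141, 0.208, 0.183]
ft_force: [-0.2, 0.6, -0.3]
opening: 0.502
grip_force: 30.0
```

Request:
drive_tool([
  [[0, 0, 0.004, 0, 0, 0, 0.3], [0, 0, 0, 0, 0, 0, 0.3]],
])

```text
t: 21.88
eef_pos: [566.4, -6.6, 32.9]
tcp_rot: [3.142, 0.207, 0.183]
ft_force: [-0.4, 0.8, 3.7]
opening: 0.501
grip_force: 30.0
```

Contact with the tray. I'm releasing red and going on to dark.

Request:
drive_tool([
  [[0, 0, 0, 0, 0, 0, 0.65], [0, 0, 0, 0, 0, 0, 0.65], [0, 0, 0, 0, 0, 0, 0.65], [0, 0, -0.1, 0, 0, 0, 0.65], [0, 0, -0.22, 0, 0, 0, 0.8]],
])

```text
t: 22.5
eef_pos: [581.5, -3.6, 110.0]
tcp_rot: [-3.14, 0.212, 0.183]
ft_force: [0.5, -0.2, -0.3]
opening: 0.707
grip_force: 0.0
```

```bash
python3 - <<'E'
from plan import *
plan([((600,279,150),20,0)],1.0,step=55)
E
```

```text
end [600.  279.1 150. ] 6
[[[0.04,-0.183,-0.036,-0.001,0.0112,-0.0088,1.0],[0.046,-0.182,-0.035,-0.001,0.0112,-0.0088,1.0],[0.052,-0.18,-0.033,-0.001,0.0112,-0.0088,1.0],[0.058,-0.179,-0.032,-0.001,0.0112,-0.0088,1.0],[0.064,-0.177,-0.03,-0.001,0.0113,-0.0088,1.0]]]
[[[0.071,-0.175,-0.029,-0.0011,0.0112,-0.0087,1.0]]]
```

Request:
drive_tool([
  [[0.04, -0.183, -0.036, -0.001, 0.0112, -0.0088, 1], [0.046, -0.182, -0.035, -0.001, 0.0112, -0.0088, 1], [0.052, -0.18, -0.033, -0.001, 0.0112, -0.0088, 1], [0.058, -0.179, -0.032, -0.001, 0.0112, -0.0088, 1], [0.064, -0.177, -0.03, -0.001, 0.0112, -0.0088, 1]],
])

```text
t: 23.12
eef_pos: [597.4, 233.5, 144.3]
tcp_rot: [-3.141, 0.03, 0.323]
ft_force: [1.5, -0.3, 0.2]
opening: 1.002
grip_force: 0.0
```

Request:
drive_tool([
  [[0.071, -0.175, -0.029, -0.001, 0.0112, -0.0088, 1], [0, 0, 0, 0, 0, 0, 1], [0, 0, 0, 0, 0, 0, 1]],
])

```text
t: 23.5
eef_pos: [600.5, 278.6, 150.5]
tcp_rot: [3.14, -0.003, 0.35]
ft_force: [0.3, 0.1, 0.3]
opening: 1.0
grip_force: 0.0
```

```bash
python3 - <<'E'
from look import *
s=env.state();print(s["eef_pos"],s["tcp_rot"],s["joints"],s["t"])
p=env.read_camera("wrist"); save(p,"w7"); print(proj(p,[594,281,10]))
corners(p,lambda h:(h[...,2]<90)&(np.arange(400)[:,None]<240)&(abs(np.arange(640)-320)<60),10)
for r in env.place_of("dark_slip",p): print(r["score"],w(p,r["at"]))
t=env.read_camera("top"); a=t["color"][150:240,270:370]
cv2.imwrite("pics/m7.png",np.vstack([cv2.resize(a,(333,300),interpolation=cv2.INTER_CUBIC),cv2.resize(p["color"][100:320,180:460],(333,262))]))
E
```

```text
[600.5 278.6 150.5] [ 3.1 -0.   0.3] [ 0.3  0.6  1.5 -0.   1.   1.6] 23.5
[311.1 193.2]
[ 286  159   45   66 2882] [307.8 190.8] ((593.7167358398438, 284.6773681640625), (71.72764587402344, 46.95787048339844), 19.190317153930664)
0.66 [597.3 283.   -0.2]
```

View pics/m7.png

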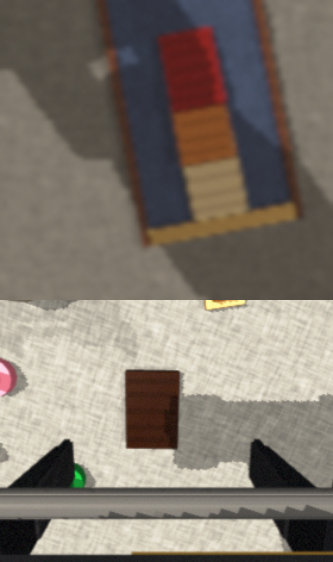

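The fan so far is tidy, and dark sits square in the jaws at (594,284).

```bash
python3 - <<'E'
from plan import *
plan([((593.7,283.5,60),19.4,0),((593.7,283.5,21),19.4,0,20)],1.0)
E
```

```text
end [593.7 283.6  21.1] 4
[[[-0.01,-0.016,0.181,0.0003,-0.0005,0.0015,1.0],[-0.01,-0.016,0.181,0.0003,-0.0005,0.0015,1.0],[0.0,0.0,0.078,0.0,0.0,0.0,1.0],[0.0,0.0,0.078,0.0,0.0,0.0,1.0]]]
```

Request:
drive_tool([
  [[-0.01, -0.016, 0.181, 0, -0.0005, 0.0015, 1], [-0.01, -0.016, 0.181, 0, -0.0005, 0.0015, 1], [0, 0, 0.078, 0, 0, 0, 1], [0, 0, 0.078, 0, 0, 0, 1], [0, 0, 0, 0, 0, 0, 1]],
])

```text
t: 24.28
eef_pos: [594.2, 284.5, 21.0]
tcp_rot: [3.14, -0.001, 0.34]
ft_force: [-0.2, -0.1, 0.1]
opening: 0.999
grip_force: 0.0
```

Request:
drive_tool([
  [[0, 0, 0, 0, 0, 0, 0.3], [0, 0, 0, 0, 0, 0, 0.3], [0, 0, 0, 0, 0, 0, 0.3], [0, 0, 0, 0, 0, 0, 0.3], [0, 0, 0, 0, 0, 0, 0.3]],
])

```text
t: 24.9
eef_pos: [593.7, 284.8, 21.4]
tcp_rot: [3.14, -0.001, 0.34]
ft_force: [0.2, -0.4, 0.3]
opening: 0.534
grip_force: 0.0
```

Request:
drive_tool([
  [[0, 0, 0, 0, 0, 0, 0.3], [0, 0, -0.1, 0, 0, 0, 0.3], [0, 0, -0.2, 0, 0, 0, 0.3], [0, 0, -0.15, 0, 0, 0, 0.3], [0, 0, 0, 0, 0, 0, 0.3]],
])

```text
t: 25.52
eef_pos: [594.6, 285.4, 136.8]
tcp_rot: [3.14, -0.006, 0.34]
ft_force: [0.2, -0.4, -0.2]
opening: 0.499
grip_force: 30.0
```

```bash
python3 - <<'E'
from plan import *
plan([((614.3,2.4,108),10.5,-12)],.3,step=52)
E
```

```text
end [614.2   2.4 108.1] 6
[[[-0.051,0.182,0.019,0.0009,-0.0114,0.0083,0.3],[-0.045,0.184,0.02,0.0009,-0.0114,0.0083,0.3],[-0.04,0.185,0.022,0.001,-0.0114,0.0083,0.3],[-0.034,0.185,0.022,0.0009,-0.0114,0.0083,0.3],[-0.028,0.187,0.023,0.001,-0.0114,0.0083,0.3]]]
[[[-0.023,0.187,0.023,0.0009,-0.0114,0.0082,0.3]]]
```

Request:
drive_tool([
  [[-0.051, 0.182, 0.019, 0.001, -0.0114, 0.0083, 0.3], [-0.045, 0.184, 0.02, 0.001, -0.0114, 0.0083, 0.3], [-0.04, 0.185, 0.022, 0.001, -0.0114, 0.0083, 0.3], [-0.034, 0.185, 0.022, 0.001, -0.0114, 0.0083, 0.3], [-0.028, 0.187, 0.023, 0.001, -0.0114, 0.0083, 0.3]],
])

```text
t: 26.15
eef_pos: [609.3, 47.5, 108.7]
tcp_rot: [-3.139, 0.181, 0.209]
ft_force: [1.0, -0.7, -0.5]
opening: 0.498
grip_force: 30.0
```

Request:
drive_tool([
  [[-0.023, 0.187, 0.023, 0.001, -0.0114, 0.0083, 0.3], [0, 0, 0, 0, 0, 0, 0.3], [0, 0, 0, 0, 0, 0, 0.3]],
])

```text
t: 26.52
eef_pos: [612.6, 2.2, 104.4]
tcp_rot: [-3.141, 0.216, 0.183]
ft_force: [-0.1, 0.8, -0.6]
opening: 0.499
grip_force: 30.0
```

```bash
python3 - <<'E'
from plan import *
s=env.state(); print(s["eef_pos"],s["tcp_rot"])
plan([((614.3,2.3,50),10.5,-12,30),((614.3,2.3,37),10.5,-12,7)],.3,step=52)
E
```

```text
[612.55806123   2.21246564 104.40354408] [-3.14073804  0.21564173  0.18284225]
end [614.3   2.3  37. ] 4
[[[0.027,0.001,0.106,-0.0002,0.001,-0.0001,0.3],[0.026,0.0,0.105,-0.0001,0.001,0.0,0.3],[0.005,0.0,0.026,0.0,0.0,0.0,0.3],[0.006,0.0,0.025,0.0,0.0,0.0,0.3]]]
```

Request:
drive_tool([
  [[0.027, 0, 0.106, 0, 0.001, 0, 0.3], [0.026, 0, 0.105, 0, 0.001, 0, 0.3], [0.003, 0, 0.026, 0, 0, 0, 0.3], [0.003, 0, 0.025, 0, 0, 0, 0.3], [0, 0, 0, 0, 0, 0, 0.3]],
])

```text
t: 27.15
eef_pos: [613.7, 2.4, 38.5]
tcp_rot: [-3.141, 0.208, 0.183]
ft_force: [0.0, -0.3, -0.2]
opening: 0.501
grip_force: 30.0
```

Request:
drive_tool([
  [[0, 0, 0.01, 0, 0, 0, 0.3], [0, 0, 0, 0, 0, 0, 0.3]],
])

```text
t: 27.4
eef_pos: [613.2, 1.9, 36.0]
tcp_rot: [-3.141, 0.208, 0.183]
ft_force: [-0.1, -0.3, -0.5]
opening: 0.502
grip_force: 30.0
```

Request:
drive_tool([
  [[0.005, 0, 0.01, 0, 0, 0, 0.3], [0, 0, 0, 0, 0, 0, 0.3]],
])

```text
t: 27.65
eef_pos: [614.0, 2.0, 33.1]
tcp_rot: [-3.141, 0.208, 0.183]
ft_force: [-0.0, -0.1, 1.2]
opening: 0.499
grip_force: 30.0
```

Request:
drive_tool([
  [[0.001, 0, 0.004, 0, 0, 0, 0.3], [0, 0, 0, 0, 0, 0, 0.3]],
])

```text
t: 27.9
eef_pos: [614.0, 2.0, 33.0]
tcp_rot: [3.142, 0.208, 0.183]
ft_force: [-2.1, -0.4, 10.9]
opening: 0.501
grip_force: 30.0
```

Request:
drive_tool([
  [[0, 0, -0.003, 0, 0, 0, 0.3], [0, 0, 0, 0, 0, 0, 0.65], [0, 0, 0, 0, 0, 0, 0.65], [0, 0, 0, 0, 0, 0, 0.65], [0, 0, -0.1, 0, 0, 0, 0.65]],
])

```text
t: 28.52
eef_pos: [618.0, 3.1, 55.8]
tcp_rot: [-3.14, 0.212, 0.183]
ft_force: [0.3, -0.2, 1.8]
opening: 0.649
grip_force: 0.0
```

Request:
drive_tool([
  [[0, 0, -0.22, 0, 0, 0, 0.65], [0, 0, 0, 0, 0, 0, 0.6]],
])

```text
t: 28.78
eef_pos: [632.4, 5.1, 114.5]
tcp_rot: [3.14, 0.202, 0.183]
ft_force: [0.0, 0.2, -0.4]
opening: 0.616
grip_force: 0.0
```

```bash
python3 - <<'E'
from plan import *
plan([((515,424,150),10.5,0)],.6,step=55)
E
```

```text
end [514.9 424.  149.9] 8
[[[-0.023,-0.217,-0.014,0.0001,0.008,0.0,0.6],[-0.022,-0.217,-0.014,0.0001,0.008,0.0,0.6],[-0.022,-0.216,-0.015,0.0,0.008,0.0,0.6],[-0.022,-0.217,-0.015,0.0001,0.008,0.0,0.6],[-0.021,-0.216,-0.016,0.0,0.008,0.0,0.6]]]
[[[-0.021,-0.217,-0.016,0.0001,0.0081,0.0,0.6],[-0.021,-0.216,-0.017,0.0,0.008,-0.0001,0.6],[-0.02,-0.217,-0.017,0.0001,0.0081,0.0,0.6]]]
```

Request:
drive_tool([
  [[-0.023, -0.217, -0.014, 0, 0.008, 0, 0.6], [-0.022, -0.217, -0.014, 0, 0.008, 0, 0.6], [-0.022, -0.216, -0.015, 0, 0.008, 0, 0.6], [-0.022, -0.217, -0.015, 0, 0.008, 0, 0.6], [-0.021, -0.216, -0.016, 0, 0.008, 0, 0.6]],
])

```text
t: 29.4
eef_pos: [556.1, 268.4, 132.9]
tcp_rot: [-3.141, 0.083, 0.183]
ft_force: [0.7, 0.2, -0.0]
opening: 0.6
grip_force: 0.0
```

Request:
drive_tool([
  [[-0.021, -0.217, -0.016, 0, 0.008, 0, 0.6], [-0.021, -0.216, -0.017, 0, 0.008, 0, 0.6], [-0.02, -0.217, -0.017, 0, 0.008, 0, 0.6], [0, 0, 0, 0, 0, 0, 0.6], [0, 0, 0, 0, 0, 0, 0.6]],
])

```text
t: 30.02
eef_pos: [512.8, 423.6, 146.1]
tcp_rot: [3.141, 0.009, 0.183]
ft_force: [0.1, -0.5, -0.0]
opening: 0.6
grip_force: 0.0
```

```bash
python3 - <<'E'
from look import *
s=env.state();print(s["eef_pos"],s["tcp_rot"],s["joints"],s["t"])
p=env.read_camera("wrist"); save(p,"w8"); print(proj(p,[505,425,40]),proj(p,[505,425,14]))
for r in env.place_of("weight",p): print(r["score"],w(p,r["at"]))
t=env.read_camera("top"); a=t["color"][140:230,270:370]
cv2.imwrite("pics/m8.png",np.hstack([cv2.resize(a,(400,360),interpolation=cv2.INTER_CUBIC),cv2.resize(p["color"][50:320,170:470],(400,360))]))
E
```

```text
[512.8 423.6 146.1] [3.1 0.  0.2] [0.6 0.6 1.5 0.  1.  2. ] 30.025
[312.4 203.2] [312.7 195.8]
0.98 [572.3 420.5   3.2]
0.74 [418.7 432.5   3.5]
0.73 [504.7 338.2   1. ]
0.72 [502.5 423.2   2. ]
```

View pics/m8.png

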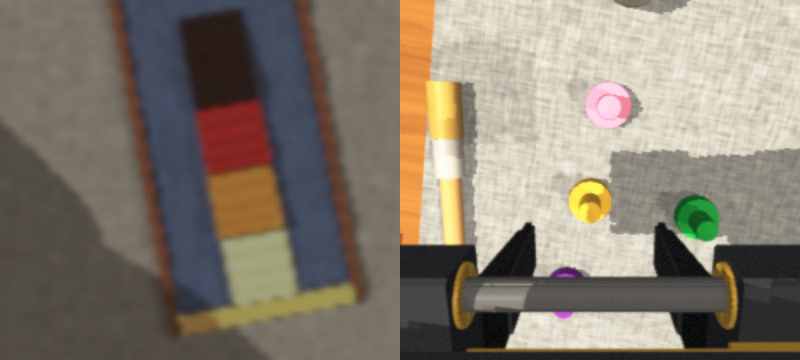

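The fan shows dark, red, amber and pale evenly overlapped. The brass weight is at crop (590,200), about world (502.5,424), between pink (608,105), green (697,218) and purple (566,280). I'm grasping it.

```bash
python3 - <<'E'
from look import *
from plan import plan
p=env.read_camera("wrist"); corners(p,lambda h:(h[...,0]>15)&(h[...,0]<32)&(h[...,1]>130)&(h[...,2]>90)&(abs(np.arange(640)-312)<40)&(np.arange(400)[:,None]<240),14,100)
plan([((502.5,424,80),10.5,0),((502.5,424,36.5),10.5,0,22)],.6)
E
```

```text
[296 185  32  33 817] [311.3 200.6] ((499.78985595703125, 424.4585876464844), (34.931640625, 32.494571685791016), 10.362669944763184)
end [502.4 424.1  36.6] 4
[[[-0.021,-0.006,0.134,0.0,0.0012,-0.0003,0.6],[-0.021,-0.007,0.133,0.0,0.0012,-0.0004,0.6],[0.0,0.0,0.087,0.0,0.0,0.0,0.6],[0.0,0.0,0.087,0.0,0.0,0.0,0.6]]]
```

Request:
drive_tool([
  [[-0.023, -0.006, 0.134, 0, 0.0012, 0, 0.6], [-0.023, -0.007, 0.133, 0, 0.0012, 0, 0.6], [0, 0, 0.087, 0, 0, 0, 0.6], [0, 0, 0.087, 0, 0, 0, 0.6], [0, 0, 0, 0, 0, 0, 0.6]],
])

```text
t: 30.85
eef_pos: [500.7, 423.9, 35.5]
tcp_rot: [3.141, 0.002, 0.182]
ft_force: [0.9, 0.2, 0.2]
opening: 0.602
grip_force: 0.0
```

Request:
drive_tool([
  [[0, 0, 0, 0, 0, 0, 0], [0, 0, 0, 0, 0, 0, 0], [0, 0, 0, 0, 0, 0, 0], [0, 0, 0, 0, 0, 0, 0], [0, 0, 0, 0, 0, 0, 0]],
])

```text
t: 31.48
eef_pos: [500.9, 425.2, 37.1]
tcp_rot: [-3.141, -0.001, 0.183]
ft_force: [-0.5, 0.3, 1.4]
opening: 0.172
grip_force: 30.0
```

Request:
drive_tool([
  [[0, 0, 0, 0, 0, 0, 0], [0, 0, 0, 0, 0, 0, 0]],
])

```text
t: 31.72
eef_pos: [500.9, 425.1, 37.1]
tcp_rot: [-3.141, -0.001, 0.183]
ft_force: [-1.2, -1.0, 4.2]
opening: 0.171
grip_force: 30.0
```

Request:
drive_tool([
  [[0, 0, -0.08, 0, 0, 0, 0], [0, 0, -0.2, 0, 0, 0, 0], [0, 0, -0.2, 0, 0, 0, 0], [0, 0, 0, 0, 0, 0, 0]],
])

```text
t: 32.22
eef_pos: [502.1, 426.0, 162.0]
tcp_rot: [-3.138, -0.007, 0.183]
ft_force: [-0.6, -0.2, -1.9]
opening: 0.17
grip_force: 30.0
```

```bash
python3 - <<'E'
from plan import *
s=env.state(); print(s["eef_pos"],s["opening"],s["grip_force"])
plan([((629.5,4.9,108),10.5,-12)],0,step=54)
E
```

```text
[502.08446476 425.97368473 162.01562541] 0.17014567654571214 29.99962627887726
end [629.4   5.  108. ] 9
[[[0.021,0.194,0.024,-0.0001,-0.0077,0.0,0],[0.022,0.194,0.023,-0.0001,-0.0077,0.0,0],[0.023,0.195,0.022,-0.0001,-0.0077,0.0,0],[0.023,0.194,0.022,-0.0001,-0.0077,0.0,0],[0.024,0.194,0.022,-0.0001,-0.0076,0.0,0]]]
[[[0.024,0.195,0.021,-0.0001,-0.0077,0.0,0],[0.025,0.194,0.02,-0.0002,-0.0076,0.0,0],[0.025,0.195,0.02,-0.0001,-0.0077,0.0,0],[0.025,0.194,0.02,-0.0002,-0.0076,0.0,0]]]
```

Request:
drive_tool([
  [[0.021, 0.194, 0.024, 0, -0.0077, 0, 0], [0.022, 0.194, 0.023, 0, -0.0077, 0, 0], [0.023, 0.195, 0.022, 0, -0.0077, 0, 0], [0.023, 0.194, 0.022, 0, -0.0077, 0, 0], [0.024, 0.194, 0.022, 0, -0.0077, 0, 0]],
])

```text
t: 32.85
eef_pos: [571.3, 189.7, 126.7]
tcp_rot: [-3.141, 0.122, 0.183]
ft_force: [0.5, -0.3, -0.7]
opening: 0.169
grip_force: 30.0
```

Request:
drive_tool([
  [[0.024, 0.195, 0.021, 0, -0.0077, 0, 0], [0.025, 0.194, 0.02, 0, -0.0077, 0, 0], [0.025, 0.195, 0.02, 0, -0.0077, 0, 0], [0.025, 0.194, 0.02, 0, -0.0076, 0, 0], [0, 0, 0, 0, 0, 0, 0]],
])

```text
t: 33.48
eef_pos: [627.9, 0.8, 102.0]
tcp_rot: [-3.141, 0.219, 0.179]
ft_force: [0.0, 1.3, -1.7]
opening: 0.173
grip_force: 30.0
```

```bash
python3 - <<'E'
from plan import *
s=env.state(); print(s["eef_pos"],s["tcp_rot"])
plan([((620.7,3.3,65),10.5,-12,22)],0)
p=env.read_camera("wrist"); save(p,"w9"); t=env.read_camera("side"); 
a=t["color"][150:250,230:380]
cv2.imwrite("pics/m9.png",np.hstack([cv2.resize(a,(400,267),interpolation=cv2.INTER_CUBIC),cv2.resize(p["color"][70:270,170:470],(400,267))]))
E
```

```text
[627.87137898   0.83953818 102.02716279] [-3.14124892  0.21877452  0.17910861]
end [620.7   3.4  65.1] 2
[[[0.003,-0.007,0.075,-0.0002,0.0015,-0.0006,0],[0.003,-0.008,0.075,-0.0002,0.0015,-0.0007,0]]]
```

View pics/m9.png

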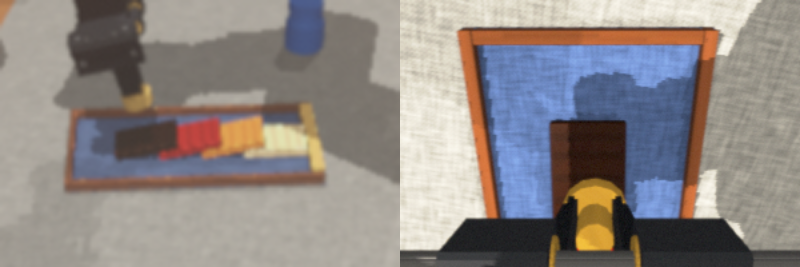

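The weight is held upright to the jaws and sits over the dark slip (crop columns 550–626). It needs a shift of about 2 mm, which the plan includes. I'm lowering it.

Request:
drive_tool([
  [[0.003, -0.007, 0.075, 0, 0.0015, -0.0006, 0], [0.003, -0.008, 0.075, 0, 0.0015, -0.0006, 0], [0, 0, 0, 0, 0, 0, 0], [0, 0, 0, 0, 0, 0, 0]],
])

```text
t: 34.08
eef_pos: [620.9, 7.2, 67.1]
tcp_rot: [-3.141, 0.207, 0.188]
ft_force: [-0.1, -0.1, -1.4]
opening: 0.169
grip_force: 30.0
```

Request:
drive_tool([
  [[0, 0, 0.012, 0, 0, 0, 0], [0, 0, 0, 0, 0, 0, 0]],
])

```text
t: 34.33
eef_pos: [620.0, 6.3, 63.6]
tcp_rot: [-3.141, 0.207, 0.187]
ft_force: [-0.4, -0.4, -1.5]
opening: 0.169
grip_force: 30.0
```

Request:
drive_tool([
  [[0, 0.012, 0.012, 0, 0, 0, 0], [0, 0, 0, 0, 0, 0, 0]],
])

```text
t: 34.58
eef_pos: [619.9, 2.9, 60.2]
tcp_rot: [-3.14, 0.208, 0.186]
ft_force: [0.4, -0.6, -1.2]
opening: 0.169
grip_force: 30.0
```

Request:
drive_tool([
  [[0, 0, 0.006, 0, 0, 0, 0], [0, 0, 0, 0, 0, 0, 0]],
])

```text
t: 34.83
eef_pos: [619.6, 3.1, 58.9]
tcp_rot: [-3.14, 0.208, 0.187]
ft_force: [0.4, 0.5, -2.0]
opening: 0.17
grip_force: 30.0
```

Request:
drive_tool([
  [[0, 0, 0.004, 0, 0, 0, 0], [0, 0, 0, 0, 0, 0, 0]],
])

```text
t: 35.08
eef_pos: [619.5, 3.1, 58.2]
tcp_rot: [-3.141, 0.207, 0.187]
ft_force: [-0.1, 0.1, 1.8]
opening: 0.174
grip_force: 30.0
```

Contact: the weight now rests on the slip. I'm releasing it gently and retreating along the tool axis.

Request:
drive_tool([
  [[0, 0, 0, 0, 0, 0, 0.3], [0, 0, 0, 0, 0, 0, 0.45], [0, 0, 0, 0, 0, 0, 0.5], [0, 0, 0, 0, 0, 0, 0.5], [0, 0, -0.05, 0, 0, 0, 0.5]],
])

```text
t: 35.7
eef_pos: [621.6, 3.6, 70.0]
tcp_rot: [-3.14, 0.209, 0.187]
ft_force: [1.7, -1.0, 0.2]
opening: 0.497
grip_force: 0.0
```

Request:
drive_tool([
  [[0, 0, -0.15, 0, 0, 0, 0.5], [0, 0, -0.2, 0, 0, 0, 0.5], [-0.1, 0, -0.15, 0, 0, 0, 0.5], [-0.2, 0, 0, 0, 0, 0, 0.5], [-0.2, 0, 0, 0, 0, 0, 0.5]],
])

```text
t: 36.33
eef_pos: [525.9, -14.6, 219.6]
tcp_rot: [-3.141, 0.206, 0.187]
ft_force: [0.9, -0.1, 0.0]
opening: 0.5
grip_force: 0.0
```

```bash
python3 - <<'E'
from look import *
from plan import plan
p=env.read_camera("wrist"); t=env.read_camera("side"); o=env.read_camera("top")
a=t["color"][150:250,230:380]; b=o["color"][140:230,270:370]
print(env.state()["eef_pos"])
for r in env.place_of("weight",o)+env.place_of("blue_jar",o): print(r["score"],w(o,r["at"]))
cv2.imwrite("pics/m10.png",np.hstack([cv2.resize(a,(420,280),interpolation=cv2.INTER_CUBIC),cv2.resize(b,(311,280),interpolation=cv2.INTER_CUBIC)]))
E
```

```text
[526.1 -14.7 220.3]
0.68 [577.2 420.   -3.1]
0.5 [422.6 427.2  -3.8]
0.41 [504.3 335.3  -1. ]
0.64 [ 446.8 -261.2    1.4]
```

View pics/m10.png

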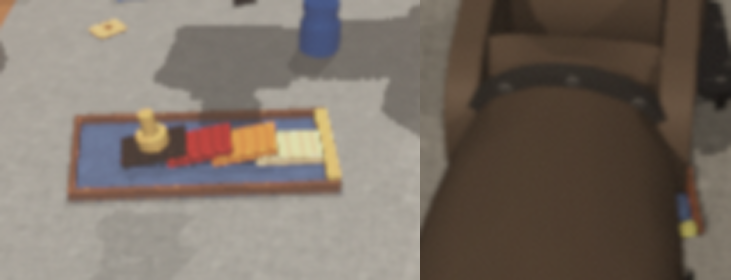

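The side view shows the full fan with the weight at (150,135) standing on the middle of the dark slip. The jar hasn't moved, so I'm handing it in.

```bash
python3 -c "
from cell import env
print(env.job_done())"
```

```text
the job is handed in; nothing more can be done
None
```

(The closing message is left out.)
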